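Load the large cell into the classroom battery holder

ROBOT

A 6-joint arm with a two-finger parallel gripper is mounted at the origin on the work surface. World frame = base frame: x ahead of the robot, y to its left, z up, the work surface at z = 0. Lengths are in mm, angles in rad, forces in N, time in s.
With the tool pointing down it reaches from about 250 to 775 mm from the base axis. Payload 4 kg.
Tool frame: the origin (TCP) lies between the finger pads; the fingertips stand 8 mm ahead of it and the grasp point (between the pads) lies 11 mm behind it; z points along the fingers, y is the direction in which the jaws open and shut (so a half turn about z gives the same grasp; the last joint's range is limited). The gripper opens to 85 mm and grips with 20 to 120 N. Pads are 22 mm wide; open, the fingers measure 114 mm over their backs; the gripper's body (76 mm by 85 mm) begins 54 mm behind the grasp point. The pads swing forward as they close: fully open they stand 13 mm farther back than shut.
Start: joints at [-1.227, 0.087, 1.371, -0, 1.684, -0.103], TCP at [237.644, -496.026, 239.341] pointing down, gripper open.
Joint ranges: [-3.1, 3.1], [-0.76, 2.03], [0.27, 2.55], [-1.08, 4.22], [0.17, 2.65], [-2.57, 2.57]. Speed limits (rad/s): [2.79, 2.79, 3.14, 3.14, 3.14, 3.14].

INTERFACE

Orientations are given as [roll, pitch, yaw] about the fixed x, y, z axes, in that order (R = Rz(yaw) Ry(pitch) Rx(roll)).
In Python, from plant import r, cams gives the robot as it stands.
- The arm moves only by the tool drive_tool, never from a script. Its argument "motion" is a list of rows, each an object of numbers: "claw": the closure in counts, from 0 (fully open) to 255 (shut); "tx", "ty", "tz": the shift along the tool's x, y, z in mm; "wx", "wy", "wz": the turn, a rotation vector about the tool's x, y, z in degrees. A call has 1 to 5 rows; each row shifts and turns the commanded pose from where the row before left it, along the tool's axes as they then stand; what a row does not reach is not made up. A row lasts 1/8 s, in which the tool goes at most 62.5 mm and 10.7 degrees, less where a joint would pass 70% of its speed; a pose out of reach is approached as far as the arm can. A call with a gripper value outside its range is refused whole. The fingers move at their own pace and stop on an object; "grip_force" is the grip in N (left out, the last holds). Time passes only in rows, so rows that do not move let the fingers close. It gives the time, the measured TCP pose, the force and the opening at its end, in the units of the state.
- r.get_state(): the state, without advancing time (a new reading comes with each control period).
- cams.capture(name): name is "side" or "top" or "wrist"; returns a dict with "img" (400x640x3 uint8, blue, green, red), "fx", "fy", "cx", "cy" (pixels), "cam_to_world" (4x4, takes a point from camera to world coordinates). Camera axes: x right, y down, z forward; pixel columns grow to the right and rows downward; lengths in mm; the calibration is good to about 2 mm. The wrist camera is an equidistant fisheye: a pixel r from the principal point sees the ray r / f radians off the axis. A picture is of the moment at which its call begins. There is no depth.
- r.hand_in(): hands the job in, once; it reports no verdict.
The state is a dict: "clock": time; "joint_positions": joint angles; "joint_vel": joint speeds; "tau": joint torques, N m; "position": TCP position; "ee_rot": TCP orientation; "ft_force": force on the tool from outside, world axes, zero at the start; "ft_torque": the same for the moment, N m; "finger_gap": finger opening in mm.
Only numpy, scipy, OpenCV 4.12 (cv2) and the standard library are available. Lean on these libraries where they do the work, as an engineer would, in place of code of your own. Each camera call takes 0.05 s, during which the arm holds its last target. There are 200 camera calls.

TASK

Load the larger of the two battery cells into the black and grey battery holder: first pull the holder's sprung contact slide by its handle right out to its stop so that the catch keeps it out, then lay the large cell gently in the cradle (do not drop it in) with its nub towards the fixed contact block, away from the slide. Let go of it, then push the catch button down to let the slide spring back, so that the cell ends up held between the two contacts; leave the small cell and the other things on the desk where they are.

Things in the scene. Friction and masses are not known exactly. Their poses are not given: they have to be found in the camera images.
- holder: Battery holder, fixed to the desk: black base plate 90 mm (its x) by 157 mm (its y, from -45 to +112 mm), 10 mm thick, carrying in a row along +y: fixed contact block, open cradle, sprung contact, housing, and beyond it the slide's handle. Origin: on the desk, under the middle of the finally held cell. z up; +y is the direction in which the slide is pulled out.
- fixed_contact (a point): Centre of the contact face (facing the holder's +y) of the grey fixed contact block, 38 mm above the desk, at holder y = -31 mm. The block is 44 mm wide, 14 mm thick, its top 56 mm above the desk.
- cradle (a point): Centre of the large cell once held: 38 mm above the desk, over the holder's origin; axes as the holder's. Two pairs of 45-degree V flanks (from holder y = -31 to -15 mm and +23 to +33 mm) centre the cell; between them fingers have room beside it, down to the base plate. Lay it with its centre 3 to 8 mm to +y of here; the released slide pushes it the rest of the way.
- sprung_contact (a point): Centre of the face of the slide's brass contact disc (radius 12 mm), 38 mm above the desk, at holder y = 19 mm + slide value.
- housing (a point): Centre of the top of the grey housing that the slide runs through: 52 mm (holder x) by 42 mm (holder y, from 70 to 112 mm), top 56 mm above the desk.
- slide (a joint): How far the sprung slide is pulled out, in m: 0 fully in (start), 0.046 at its stop. Spring force 5 N at 0 rising to 10 N at the stop, plus about 2 N while passing the catch (0.014 to 0.04). Past 0.042 the catch snaps up and keeps it out at about 0.042 when let go. With the large cell held it reads about 0.012.
- handle (a point): Grip point on the slide's black upright handle beyond the housing's +y end: a block 30 mm (holder x) by 20 mm (holder y) by 46 mm tall, from 18 to 64 mm above the desk; the point is on its vertical mid-line, 46 mm above the desk, at holder y = 152 mm + slide value. The gap from housing to handle is 30 mm with the slide in.
- catch (a joint): How far the catch button is pressed down, in m: 0 up, 0.013 bottomed. It dips by itself as the slide is pulled past and springs up behind it. Its spring takes 1 to 3 N. Pressed by 0.004 to 0.008 it lets the slide go; press to 0.010 or more to be sure, then come off it.
- catch_top (a point): Centre of the top of the round black catch button (diameter 28 mm) on top of the housing, at holder y = 88 mm; 70 mm above the desk when up.
- big_cell_mid (a point): Centre of the large cell, the one to load: a cylinder lying on its side, 34 mm in diameter, 62 mm long overall including a 4 mm long, 11 mm wide metal nub at one end (its own -y end); 140 g nominally. Its own y axis runs along the cell from nub to flat end. It starts on a small grey stand with its axis 34 mm above the desk.
- big_cell_nub (a point): Tip of the large cell's nub, on its axis, 31 mm from its centre.
- big_stand: Grey stand of the large cell, fixed: base 56 (x) by 78 mm (y), 5 mm thick, with V flanks 8 mm wide at y = -23 and +23 mm, the space between them free for fingers. Origin on the desk under its middle; the cell lies along its y.
- small_cell: The small cell, not to be used: same look, 26 mm in diameter, 50 mm long, lying on its own stand. Origin at its centre. The two stands may change places.
- glue_pot: Bystander: glue bottle, diameter 56 mm, 100 mm tall. Origin under its centre.
- eraser: Bystander: white eraser 30 x 60 x 18 mm. Origin under its centre. (Fixed things not listed here stand farther out, beyond 0.74 m ahead of the robot or over 0.5 m to its sides.)
- dice_tin: Bystander: flat steel tin 60 x 90 x 22 mm. Origin under its centre.

How it is judged (in metres and radians):
On the way, in this order (a step that is already met when the one before it is completed fails the run):
1. the slide has been pulled out and the catch keeps it out, hands off (value of joint slide between 0.04 and 0.05 m and contact force between the fingers and holder below 0.3 N), for 0.2 s.
2. the large cell lies in the cradle, nub to the fixed block, let go, with the slide still out (value of joint slide between 0.04 and 0.05 m and x of big_cell_mid in the frame of holder between -0.004 and 0.004 m and z of big_cell_mid in the frame of holder between 0.033 and 0.043 m and y of big_cell_mid in the frame of holder between -0.004 and 0.022 m and y of big_cell_nub in the frame of holder below -0.005 m and contact force between the fingers and anything else below 0.3 N), for 0.2 s.
At the end, for the whole second after the job is handed in: The large cell lies in the cradle within 4 mm sideways and along, 5 mm in height, of the held position, nub at the fixed block, the sprung contact on its flat end (slide 0.008 to 0.016, at rest), the catch button up (under 0.003) and the fingers off the holder (value of joint slide between 0.008 and 0.016 m and x of big_cell_mid in the frame of holder between -0.004 and 0.004 m and z of big_cell_mid in the frame of holder between 0.033 and 0.043 m and y of big_cell_mid in the frame of holder between -0.004 and 0.004 m and y of big_cell_nub in the frame of holder below -0.026 m and velocity of joint slide below 0.01 m/s and value of joint catch below 0.003 m and contact force between the fingers and holder below 0.3 N); the robot touches nothing.
It fails at once if the small cell or another bystander is moved by more than 30 mm (distance of any of small_cell, glue_pot, eraser, dice_tin from where it was at the start of the episode above 0.03 m).
It fails at once if the large cell is dropped or thrown into the cradle (over 0.5 m/s within 30 mm of its place, a fall of some 25 mm) (linear speed of big_cell above 0.5 m/s and distance between big_cell_mid and cradle below 0.03 m and value of joint slide above 0.04 m).
It also fails if it takes over 53 s, if anything falls off the work surface, if the arm or the gripper's body presses on something with over 40 N, if the wrist force passes 120 N, or if a joint passes its speed limit or range.

## Working session

There is one attempt and no reset: what is moved stays moved. The work goes in short steps, Python scripts to look and compute and a tool call to move; the robot and the scene stay as the last step left them, time stands still between calls to the robot, and variables do not carry over. Pictures are saved under pics/ and viewed, about 8 in all and at most 12, crops included, and the job is handed in when it is done.

Besides the shell and the picture viewer there is one more tool, called by a JSON object that holds its "api" and its "payload", one argument or row to a line. drive_tool: Moves the arm, as the interface text tells. Its arguments: {"type":"object","properties":{"motion":{"type":"array"},"grip_force":{"type":"number"}},"required":["motion"]}

```bash
ls; mkdir -p pics; python3 - <<'E'
from plant import r,cams
import cv2,numpy as np
print(r.get_state())
for n in ("top","side"):
    c=cams.capture(n); cv2.imwrite(f"pics/{n}0.png",c["img"]); print(n,c["fx"],c["fy"],c["cx"],c["cy"]); print(np.round(c["cam_to_world"],4).tolist())
    np.savez(f"{n}0.npz",**c)
E
```

```text
pics
{'clock': 0.0, 'joint_positions': array([-1.22710751e+00,  8.79599906e-02,  1.37228502e+00,  1.57530510e-05,
        1.68360188e+00, -1.03110729e-01]), 'joint_vel': array([-0.00134173,  0.00028349, -0.00166222,  0.00127229,  0.00057618,
        0.00097692]), 'tau': array([-4.03929807e-04, -3.51873493e+01, -3.13269246e+01, -6.84443717e-05,
        1.09027448e-02, -8.34794719e-06]), 'position': array([ 237.47415705, -495.54852502,  238.12077684]), 'ee_rot': array([-3.13935200e+00, -2.47598213e-04,  4.46801027e-01]), 'ft_force': array([ 0.00888531, -0.56239848, -0.4990412 ]), 'ft_torque': array([0.01153233, 0.00221035, 0.01336333]), 'finger_gap': 85.56558935903693}
top 509.7589031859714 509.7589031859714 327.40552248406544 198.1573991774273
[[-0.0084, -0.9917, 0.1281, 399.9121], [-0.9999, 0.0093, 0.0066, -24.3025], [-0.0077, -0.128, -0.9917, 1233.8989], [0.0, 0.0, 0.0, 1.0]]
side 439.05606590724256 439.05606590724256 322.5975946518652 193.76954826950924
[[-0.9836, -0.1337, 0.1209, 389.7889], [-0.1802, 0.744, -0.6434, 779.1134], [-0.0039, -0.6547, -0.7559, 1012.6191], [0.0, 0.0, 0.0, 1.0]]
```

View pics/top0.png

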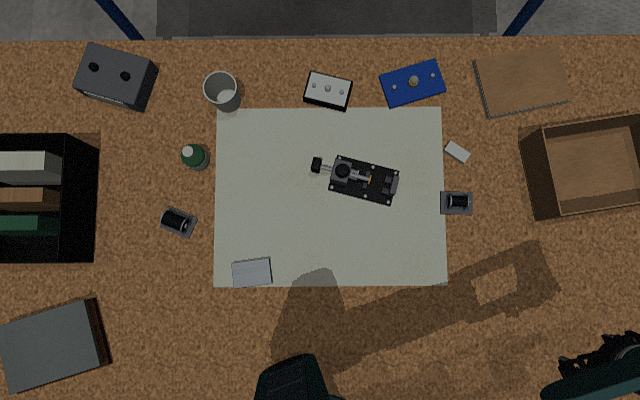

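View pics/side0.png

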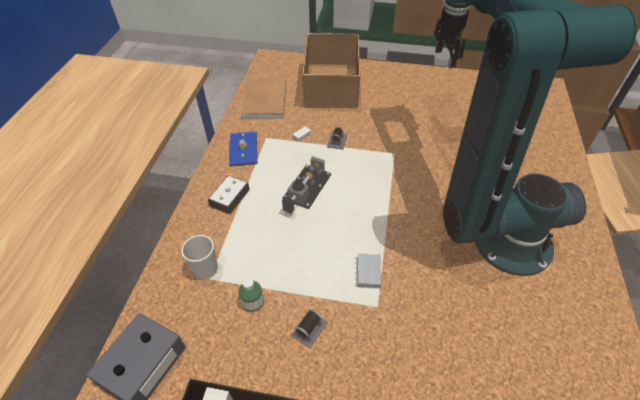

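The top view shows the holder around (365,180) with its handle at (317,165), stands at (178,222) and (457,203). I'll enlarge these regions in one mosaic.

```bash
python3 - <<'E'
import cv2,numpy as np
t=cv2.imread("pics/top0.png");s=cv2.imread("pics/side0.png")
def crop(im,x,y,w,h,k):
    o=cv2.resize(im[y:y+h,x:x+w],None,fx=k,fy=k,interpolation=cv2.INTER_CUBIC)
    o=np.clip(o.astype(float)*1.5,0,255).astype(np.uint8)
    for i in range(0,w,10): cv2.line(o,(i*k,0),(i*k,6),(0,0,255),1); cv2.putText(o,str(x+i),(i*k,16),0,.33,(0,0,255),1)
    for i in range(0,h,10): cv2.line(o,(0,i*k),(6,i*k),(0,0,255),1); cv2.putText(o,str(y+i),(8,i*k+4),0,.33,(0,0,255),1)
    return o
M=np.zeros((600,800,3),np.uint8)
def put(o,x,y): M[y:y+o.shape[0],x:x+o.shape[1]]=o[:600-y,:800-x]
put(crop(t,305,145,100,65,5),0,0)   #500x325
put(crop(t,155,200,50,40,6),500,0)    #300x240
put(crop(t,435,185,45,35,6),500,240) #270x210
put(crop(s,275,150,65,65,4),0,330)
put(crop(s,285,300,50,50,5),265,330)
put(crop(s,320,120,35,35,5),525,455-5)
cv2.imwrite("pics/mos1.png",M)
E
```

```text
(no output)
```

View pics/mos1.png

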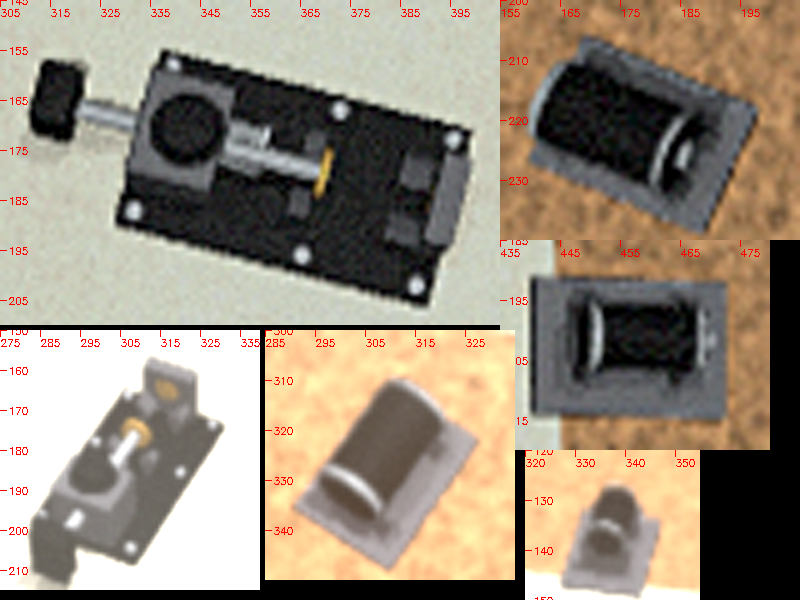

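The large cell is on the left stand (top ≈(178,222)), with its nub towards lower right (185.8,225.8). The small one is at (457,203). Now I'll fit the poses from both views.

```bash
cat > geo.py <<'E'
import numpy as np
from scipy.optimize import least_squares
def proj(c,P):
    T=np.linalg.inv(c["cam_to_world"]);p=P@T[:3,:3].T+T[:3,3]
    return np.c_[c["fx"]*p[:,0]/p[:,2]+c["cx"],c["fy"]*p[:,1]/p[:,2]+c["cy"]]
def tri(obs):  # [(cam,px)]
    A=[];b=[]
    for c,u in obs:
        T=c["cam_to_world"];d=T[:3,:3]@[(u[0]-c["cx"])/c["fx"],(u[1]-c["cy"])/c["fy"],1];d/=np.linalg.norm(d)
        M=np.eye(3)-np.outer(d,d);A.append(M);b.append(M@T[:3,3])
    return np.linalg.lstsq(np.vstack(A),np.hstack(b),rcond=None)[0]
def place(p,L):
    c,s=np.cos(p[2]),np.sin(p[2]);return np.asarray(L)@np.array([[c,s,0],[-s,c,0],[0,0,1]])+[p[0],p[1],p[3]]
def fit(obs,p0): # obs [(cam,local pts,px)]; pose x,y,yaw,z
    f=lambda p:np.concatenate([(proj(c,place(p,L))-px).ravel() for c,L,px in obs])
    q=least_squares(f,p0,loss="soft_l1");return q.x,f(q.x).reshape(-1,2)
E
python3 - <<'E'
from geo import *
t=dict(np.load("top0.npz"));s=dict(np.load("side0.npz"))
# holder: +y toward handle
H=[[45,112,10],[-45,112,10],[45,-45,10],[-45,-45,10]]
# top: TL(338,155) TR(399,171) BR(390.6,206) BL(328.4,189.4)
for sx in (1,):
    Lt=np.array([[45,112,10],[45,-45,10],[-45,-45,10],[-45,112,10],[0,88,70],[0,152,64]],float)
    pt=np.array([[338,155],[399,171],[390.6,206],[328.4,189.4],[342.4,170.6],[316.6,164.6]])
    Ls=np.array([[-45,-45,10],[-45,112,10],[0,88,70]],float)
    ps=np.array([[331,174.5],[308.5,208.8],[298,185]])
    x,e=fit([(t,Lt,pt),(s,Ls,ps)],[430,-80,-.2,0]);print("holder",x.round(3),e.round(1).tolist())
    print("button tri",tri([(t,pt[4]),(s,ps[2])]).round(1),"corner",tri([(t,pt[2]),(s,ps[0])]).round(1))
# big stand: nub local -y ; nub at image right in top => -y local ~ world -y
Lt=np.array([[28,39,5],[28,-39,5],[-28,-39,5],[-28,39,5],[0,-31,34]],float)
pt=np.array([[168.8,206.2],[197.8,217.3],[189.2,239.2],[159.5,227.5],[185.8,225.8]])
Ls=np.array([[-28,-39,5],[-28,39,5],[28,39,5]],float)
ps=np.array([[327.6,322],[310,348],[290.6,335.4]])
x,e=fit([(t,Lt,pt),(s,Ls,ps)],[350,250,-.2,0]);print("stand",x.round(3),e.round(1).tolist())
E
```

```text
holder [ 594.289 -138.19    -6.55   -11.974] [[-0.5, -0.2], [0.3, -0.2], [-0.1, -0.1], [-0.2, 0.3], [0.5, -0.4], [-0.0, -0.8], [0.5, -0.1], [0.7, 0.3], [0.6, 0.3]]
button tri [617.5 -52.   60.4] corner [ 539.8 -170.1   -3.2]
stand [ 504.158  345.938 -157.471   -4.054] [[-0.1, -0.8], [0.1, -0.0], [-0.6, -0.5], [-0.2, -0.8], [1.1, 0.1], [0.8, -0.3], [0.6, 0.3], [0.5, 0.4]]
```

```bash
cat > plan.py <<'E'
import sys,json
import numpy as np
from scipy.spatial.transform import Rotation as Ro
from plant import r
def plan(xyz,yaw,n,start=None):
    """rows from the (measured or given) pose to xyz mm, tool down with yaw rad, in n rows"""
    s=r.get_state()
    p,R=np.array(s["position"]),Ro.from_euler("xyz",s["ee_rot"])
    G=Ro.from_euler("xyz",[np.pi,0,yaw])
    w=(R.inv()*G).as_rotvec()/n; d=(np.array(xyz)-p)/n
    print("at",p.round(1),np.round(s["ee_rot"],3),"F",np.round(s["ft_force"],1),"gap",round(s["finger_gap"],1),"t",s["clock"])
    print("step",np.linalg.norm(d).round(1),"deg",np.degrees(np.linalg.norm(w)).round(2))
    for i in range(n):
        t=R.inv().apply(d); print([round(float(v),1) for v in t],[round(float(v),2) for v in np.degrees(w)]); R=R*Ro.from_rotvec(w)
if __name__=="__main__":
    a=[float(v) for v in sys.argv[1:]]; plan(a[:3],a[3],int(a[4]))
E
python3 plan.py 600 -70 220 1.304 10
```

```text
at [ 237.5 -495.6  238.2] [-3.14  -0.     0.447] F [ 0.  -0.2  0.3] gap 85.3 t 0.1
step 55.9 deg 4.91
[51.1, -22.7, 1.9] [-0.01, -0.01, -4.91]
[52.8, -18.3, 1.9] [-0.01, -0.01, -4.91]
[54.2, -13.7, 1.9] [-0.01, -0.01, -4.91]
[55.2, -9.0, 1.9] [-0.01, -0.01, -4.91]
[55.7, -4.2, 1.8] [-0.01, -0.01, -4.91]
[55.9, 0.6, 1.8] [-0.01, -0.01, -4.91]
[55.6, 5.4, 1.8] [-0.01, -0.01, -4.91]
[55.0, 10.1, 1.8] [-0.01, -0.01, -4.91]
[53.9, 14.8, 1.8] [-0.01, -0.01, -4.91]
[52.5, 19.3, 1.8] [-0.01, -0.01, -4.91]
```

{"api": "drive_tool", "payload": {
  "motion": [
    {"tx": 51,"ty": -23,"tz": 2,"wz": -4.9,"claw": 0},
    {"tx": 53,"ty": -18,"tz": 2,"wz": -4.9,"claw": 0},
    {"tx": 54,"ty": -14,"tz": 2,"wz": -4.9,"claw": 0},
    {"tx": 55,"ty": -9,"tz": 2,"wz": -4.9,"claw": 0},
    {"tx": 56,"ty": -4,"tz": 2,"wz": -4.9,"claw": 0}
  ]
}}

```text
invalid input at $.motion[0]: expected keys claw, tx, ty, tz, wx, wy, wz
```

{"api": "drive_tool", "payload": {
  "motion": [
    {"tx": 56,"ty": 1,"tz": 2,"wz": -4.9},
    {"tx": 56,"ty": 5,"tz": 2,"wz": -4.9},
    {"tx": 55,"ty": 10,"tz": 2,"wz": -4.9},
    {"tx": 54,"ty": 15,"tz": 2,"wz": -4.9},
    {"tx": 52,"ty": 19,"tz": 2,"wz": -4.9}
  ]
}}

```text
invalid input at $.motion[0]: expected keys claw, tx, ty, tz, wx, wy, wz
```

{"api": "drive_tool", "payload": {
  "motion": [
    {"tz": 0},
    {"tz": 0}
  ]
}}

```text
invalid input at $.motion[0]: expected keys claw, tx, ty, tz, wx, wy, wz
```

```bash
cat > snap.py <<'E'
import sys,cv2,numpy as np
from plant import r,cams
n,o=sys.argv[1:3];c=cams.capture(n);s=r.get_state()
print(np.round(s["position"],1),np.round(s["ee_rot"],3),np.round(s["ft_force"],1),s["finger_gap"],s["clock"])
print(c["fx"],c["cx"],c["cy"],np.round(c["cam_to_world"],3).tolist())
cv2.imwrite(f"pics/{o}.png",c["img"]);np.savez(f"{o}.npz",**c)
E
python3 snap.py wrist w1
```

```text
[ 237.5 -495.7  238.4] [-3.14  -0.     0.447] [-0.3 -0.3  0.1] 85.61990452510823 0.15
309.70691628693146 316.1072884971615 200.3000967631185 [[0.433, -0.869, -0.241, 298.93], [-0.902, -0.417, -0.115, -466.329], [-0.001, 0.267, -0.964, 373.651], [0.0, 0.0, 0.0, 1.0]]
```

View pics/w1.png

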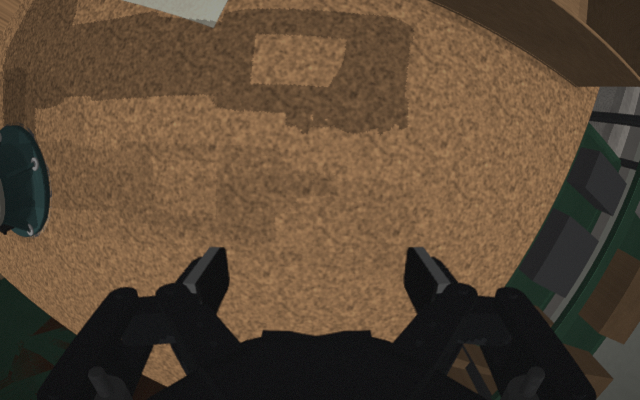

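The move was refused because every row needs all the keys. So this picture shows only the start pose over bare desk, with the fingers at the bottom and image up being tool +x. Repeating the move with full rows.

{"api": "drive_tool", "payload": {
  "motion": [
    {"tx": 51,"ty": -23,"tz": 2,"wx": 0,"wy": 0,"wz": -4.9,"claw": 0},
    {"tx": 53,"ty": -18,"tz": 2,"wx": 0,"wy": 0,"wz": -4.9,"claw": 0},
    {"tx": 54,"ty": -14,"tz": 2,"wx": 0,"wy": 0,"wz": -4.9,"claw": 0},
    {"tx": 55,"ty": -9,"tz": 2,"wx": 0,"wy": 0,"wz": -4.9,"claw": 0},
    {"tx": 56,"ty": -4,"tz": 2,"wx": 0,"wy": 0,"wz": -4.9,"claw": 0}
  ]
}}

```text
clock: 0.78
position: [419.7, -281.6, 229.0]
ee_rot: [-3.142, 0.0, 0.877]
ft_force: [0.6, -0.6, -0.7]
finger_gap: 85.7
```

{"api": "drive_tool", "payload": {
  "motion": [
    {"tx": 56,"ty": 1,"tz": 2,"wx": 0,"wy": 0,"wz": -4.9,"claw": 0},
    {"tx": 56,"ty": 5,"tz": 2,"wx": 0,"wy": 0,"wz": -4.9,"claw": 0},
    {"tx": 55,"ty": 10,"tz": 2,"wx": 0,"wy": 0,"wz": -4.9,"claw": 0},
    {"tx": 54,"ty": 15,"tz": 2,"wx": 0,"wy": 0,"wz": -4.9,"claw": 0},
    {"tx": 0,"ty": 0,"tz": 0,"wx": 0,"wy": 0,"wz": -4.9,"claw": 0}
  ]
}}

```text
clock: 1.4
position: [566.1, -109.2, 219.9]
ee_rot: [-3.14, -0.001, 1.311]
ft_force: [0.3, -0.7, -1.1]
finger_gap: 85.5
```

```bash
python3 snap.py wrist w2
```

```text
[ 565.3 -110.7  220.2] [-3.14 -0.    1.31] [ 0.5 -0.8  0.7] 85.58888938206223 1.45
309.70691628693146 316.1072884971615 200.3000967631185 [[0.966, -0.247, -0.069, 583.747], [-0.257, -0.931, -0.259, -43.475], [-0.0, 0.268, -0.964, 355.396], [0.0, 0.0, 0.0, 1.0]]
```

View pics/w2.png

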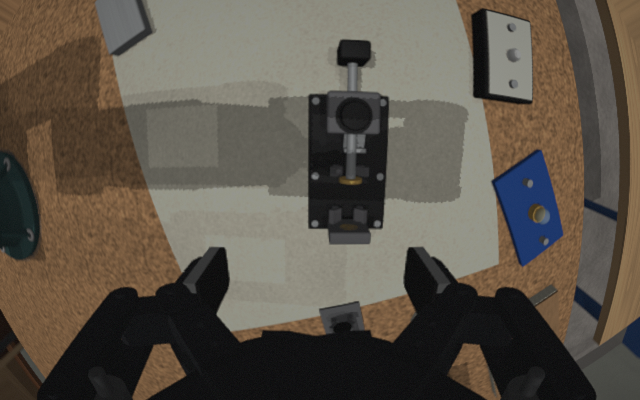

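The holder is upright in the view: handle top (354,52), button (354,115), plate screws (316,101)–(384,224), fixed block (349,235). Next I move over the handle for the second wrist view.

{"api": "drive_tool", "payload": {
  "motion": [
    {"tx": 44,"ty": 12,"tz": 10,"wx": 0,"wy": 0,"wz": 0,"claw": 0},
    {"tx": 44,"ty": 12,"tz": 10,"wx": 0,"wy": 0,"wz": 0,"claw": 0},
    {"tx": 43,"ty": 12,"tz": 10,"wx": 0,"wy": 0,"wz": 0,"claw": 0},
    {"tx": 0,"ty": 0,"tz": 0,"wx": 0,"wy": 0,"wz": 0,"claw": 0}
  ]
}}

```text
clock: 1.95
position: [634.0, 6.2, 189.0]
ee_rot: [-3.138, 0.0, 1.304]
ft_force: [-0.7, -0.4, 0.3]
finger_gap: 85.2
```

```bash
python3 snap.py wrist w3; python3 - <<'E'
import cv2,numpy as np
a=cv2.imread("pics/w2.png");b=cv2.imread("pics/w3.png")
def crop(im,x,y,w,h,k):
    o=cv2.resize(im[y:y+h,x:x+w],None,fx=k,fy=k,interpolation=cv2.INTER_CUBIC)
    o=np.clip(o.astype(float)*1.5,0,255).astype(np.uint8)
    for i in range(0,w,10): cv2.line(o,(i*k,0),(i*k,6),(0,0,255),1); cv2.putText(o,str(x+i),(i*k,16),0,.33,(0,0,255),1)
    for i in range(0,h,10): cv2.line(o,(0,i*k),(6,i*k),(0,0,255),1); cv2.putText(o,str(y+i),(8,i*k+4),0,.33,(0,0,255),1)
    return o
M=np.zeros((600,800,3),np.uint8)
o=crop(a,300,35,100,220,3)[:600];M[:o.shape[0],:300]=o
o=crop(b,240,100,160,200,3)[:600];M[:o.shape[0],310:310+480]=o
cv2.imwrite("pics/mos2.png",M)
E
```

```text
[633.8   4.6 190. ] [-3.139e+00  1.000e-03  1.303e+00] [-0.2 -0.2 -0.3] 85.32948713013452 2.0
309.70691628693146 316.1072884971615 200.3000967631185 [[0.965, -0.253, -0.072, 652.346], [-0.263, -0.929, -0.259, 71.924], [-0.002, 0.269, -0.963, 324.45], [0.0, 0.0, 0.0, 1.0]]
```

View pics/mos2.png

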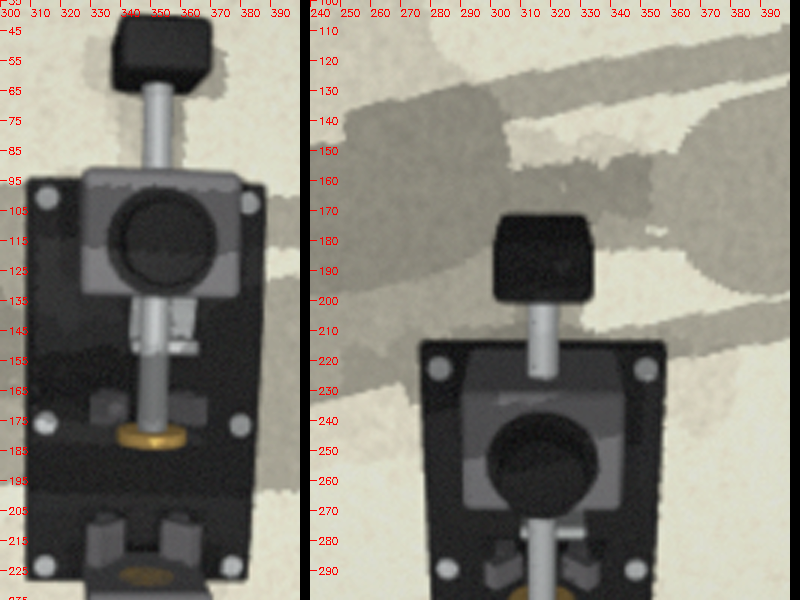

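```bash
cat >> geo.py <<'E'
def fproj(c,P):
    T=np.linalg.inv(c["cam_to_world"]);p=P@T[:3,:3].T+T[:3,3]
    rr=np.hypot(p[:,0],p[:,1]);k=c["fx"]*np.arctan2(rr,p[:,2])/rr
    return np.c_[k*p[:,0]+c["cx"],k*p[:,1]+c["cy"]]
def ftri(obs):
    f=lambda P:np.concatenate([(fproj(c,P[None])[0]-u) for c,u in obs])
    return least_squares(f,[600,0,20]).x
def ffit(obs,p0):
    f=lambda p:np.concatenate([(fproj(c,place(p,L))-px).ravel() for c,L,px in obs])
    q=least_squares(f,p0,loss="soft_l1");return q.x,f(q.x).reshape(-1,2)
E
python3 - <<'E'
from geo import *
a=dict(np.load("w2.npz"));b=dict(np.load("w3.npz"))
A=dict(h=(354.7,49.3),btn=(354,116),sTL=(315.7,100.7),sTR=(383,102.7),sML=(314.7,176.3),sMR=(380,177),cTL=(309,94.3),cTR=(388.7,97))
B=dict(h=(317.7,189),btn=(317.3,254.3),sTL=(283,223),sTR=(352,223.3),sML=(285.3,289.7),sMR=(348.7,290),cTL=(276.7,213.7),cTR=(358.7,214))
for k in A: print(k,ftri([(a,np.array(A[k])),(b,np.array(B[k]))]).round(1))
# local: image right = tool y = holder +x ; so left = -x
L={"cTL":[-45,112,10],"cTR":[45,112,10],"cBL":[-45,-45,10],"cBR":[45,-45,10],"btn":[0,88,70],"h":[0,152,64]}
A.update(cBL=(308.3,228.3),cBR=(382.7,228.3))
la=["cTL","cTR","cBL","cBR","btn","h"];lb=["cTL","cTR","btn","h"]
x,e=ffit([(a,np.array([L[k] for k in la],float),np.array([A[k] for k in la])),(b,np.array([L[k] for k in lb],float),np.array([B[k] for k in lb]))],[594,-138,-.26,0])
print(x.round(3),e.round(1).tolist())
print("handle",place([x[0],x[1],x[2],0],[[0,152,46],[0,88,70],[0,5,38]]).round(1))
E
```

```text
h [636.2  10.6  59.8]
btn [619.2 -52.1  56.2]
sTL [587.9 -26.7  13.2]
sTR [659.3 -46.2  14. ]
sML [ 565.  -108.1   12. ]
sMR [ 637.1 -127.5   12.9]
cTL [582.7 -17.3   4.7]
cTR [669.3 -41.2   4.9]
[ 5.96348e+02 -1.36835e+02 -2.65000e-01 -5.27000e+00] [[-0.2, -0.1], [-0.4, -0.5], [0.3, -0.6], [-0.7, -0.6], [1.5, -0.2], [0.5, 1.1], [-0.6, -0.2], [-0.2, -0.5], [0.1, 3.7], [-0.2, 0.4]]
handle [[ 636.2    9.8   46. ]
 [ 619.4  -51.9   70. ]
 [ 597.7 -132.    38. ]]
```

Handle fits at (636, 10), holder yaw −0.265, and the heights agree within about 5 mm. Descending to grip it.

{"api": "drive_tool", "payload": {
  "motion": [
    {"tx": 5.5,"ty": 1,"tz": 51,"wx": 0,"wy": 0,"wz": 0,"claw": 60},
    {"tx": 0,"ty": 0,"tz": 51,"wx": 0,"wy": 0,"wz": 0,"claw": 60},
    {"tx": 0,"ty": 0,"tz": 51,"wx": 0,"wy": 0,"wz": 0,"claw": 60},
    {"tx": 0,"ty": 0,"tz": 0,"wx": 0,"wy": 0,"wz": 0,"claw": 255},
    {"tx": 0,"ty": 0,"tz": 0,"wx": 0,"wy": 0,"wz": 0,"claw": 255}
  ],
  "grip_force": 70
}}

```text
clock: 2.62
position: [635.8, 8.1, 40.3]
ee_rot: [-3.14, 0.0, 1.3]
ft_force: [-21.9, 5.0, -1.9]
finger_gap: 29.5
```

{"api": "drive_tool", "payload": {
  "motion": [
    {"tx": 0,"ty": 0,"tz": 0,"wx": 0,"wy": 0,"wz": 0,"claw": 255},
    {"tx": 0,"ty": 0,"tz": 0,"wx": 0,"wy": 0,"wz": 0,"claw": 255}
  ]
}}

```text
clock: 2.88
position: [635.4, 8.2, 40.4]
ee_rot: [-3.14, 0.001, 1.302]
ft_force: [-6.3, -0.8, -3.2]
finger_gap: 29.1
```

Gripped at 29 mm. Pulling it out.

{"api": "drive_tool", "payload": {
  "motion": [
    {"tx": 12,"ty": 0,"tz": 0,"wx": 0,"wy": 0,"wz": 0,"claw": 255},
    {"tx": 12,"ty": 0,"tz": 0,"wx": 0,"wy": 0,"wz": 0,"claw": 255},
    {"tx": 12,"ty": 0,"tz": 0,"wx": 0,"wy": 0,"wz": 0,"claw": 255},
    {"tx": 10,"ty": 0,"tz": 0,"wx": 0,"wy": 0,"wz": 0,"claw": 255},
    {"tx": 0,"ty": 0,"tz": 0,"wx": 0,"wy": 0,"wz": 0,"claw": 255}
  ]
}}

```text
clock: 3.5
position: [647.0, 50.3, 40.3]
ee_rot: [-3.139, 0.006, 1.301]
ft_force: [-8.4, -8.7, -2.7]
finger_gap: 28.9
```

{"api": "drive_tool", "payload": {
  "motion": [
    {"tx": 3,"ty": 0,"tz": 0,"wx": 0,"wy": 0,"wz": 0,"claw": 255},
    {"tx": 2,"ty": 0,"tz": 0,"wx": 0,"wy": 0,"wz": 0,"claw": 255},
    {"tx": 0,"ty": 0,"tz": 0,"wx": 0,"wy": 0,"wz": 0,"claw": 255}
  ]
}}

```text
clock: 3.88
position: [647.7, 52.6, 40.3]
ee_rot: [-3.139, 0.01, 1.3]
ft_force: [-11.0, -11.9, -1.3]
finger_gap: 29.1
```

{"api": "drive_tool", "payload": {
  "motion": [
    {"tx": 3,"ty": 0,"tz": 0,"wx": 0,"wy": 0,"wz": 0,"claw": 255},
    {"tx": 0,"ty": 0,"tz": 0,"wx": 0,"wy": 0,"wz": 0,"claw": 255}
  ]
}}

```text
clock: 4.12
position: [647.8, 52.6, 40.2]
ee_rot: [-3.138, 0.015, 1.3]
ft_force: [-13.1, -19.6, -0.9]
finger_gap: 28.9
```

Position stopped moving while force rose, so it is at the stop. Ease back and let go.

{"api": "drive_tool", "payload": {
  "motion": [
    {"tx": -5,"ty": 0,"tz": 0,"wx": 0,"wy": 0,"wz": 0,"claw": 255},
    {"tx": -5,"ty": 0,"tz": 0,"wx": 0,"wy": 0,"wz": 0,"claw": 255},
    {"tx": -2,"ty": 0,"tz": 0,"wx": 0,"wy": 0,"wz": 0,"claw": 100},
    {"tx": 0,"ty": 0,"tz": 0,"wx": 0,"wy": 0,"wz": 0,"claw": 60},
    {"tx": 0,"ty": 0,"tz": 0,"wx": 0,"wy": 0,"wz": 0,"claw": 60}
  ]
}}

```text
clock: 4.75
position: [649.1, 49.7, 40.4]
ee_rot: [3.138, -0.001, 1.302]
ft_force: [-0.2, 1.5, -0.9]
finger_gap: 65.3
```

{"api": "drive_tool", "payload": {
  "motion": [
    {"tx": 0,"ty": 0,"tz": -20,"wx": 0,"wy": 0,"wz": 0,"claw": 60},
    {"tx": 0,"ty": 0,"tz": -40,"wx": 0,"wy": 0,"wz": 0,"claw": 40},
    {"tx": 0,"ty": 0,"tz": -55,"wx": 0,"wy": 0,"wz": 0,"claw": 0},
    {"tx": 0,"ty": 0,"tz": -55,"wx": 0,"wy": 0,"wz": 0,"claw": 0}
  ]
}}

```text
clock: 5.25
position: [647.7, 49.8, 211.7]
ee_rot: [3.14, -0.0, 1.302]
ft_force: [1.1, 0.4, 1.1]
finger_gap: 85.2
```

```bash
python3 snap.py wrist w4; python3 plan.py 490 270 210 1.18 5
```

```text
[651.   49.8 222.4] [ 3.124 -0.005  1.303] [ 2.  -0.1  5.6] 85.49107389286068 5.3
309.70691628693146 316.1072884971615 200.3000967631185 [[0.964, -0.256, -0.068, 665.438], [-0.265, -0.929, -0.26, 115.57], [0.004, 0.268, -0.963, 347.121], [0.0, 0.0, 0.0, 1.0]]
at [651.   49.8 222.4] [ 3.124 -0.005  1.303] F [ 2.  -0.1  5.6] gap 85.5 t 5.3
step 54.6 deg 1.42
[33.9, -42.8, 1.9] [0.2, -0.07, 1.4]
[32.9, -43.6, 2.0] [0.2, -0.07, 1.4]
[31.8, -44.4, 2.1] [0.2, -0.07, 1.4]
[30.7, -45.1, 2.2] [0.2, -0.07, 1.4]
[29.6, -45.8, 2.3] [0.2, -0.07, 1.4]
```

{"api": "drive_tool", "payload": {
  "motion": [
    {"tx": 34,"ty": -43,"tz": 1,"wx": 0,"wy": 0,"wz": 1.4,"claw": 0},
    {"tx": 33,"ty": -43.5,"tz": 1,"wx": 0,"wy": 0,"wz": 1.4,"claw": 0},
    {"tx": 32,"ty": -44.5,"tz": 1,"wx": 0,"wy": 0,"wz": 1.4,"claw": 0},
    {"tx": 31,"ty": -45,"tz": 1,"wx": 0,"wy": 0,"wz": 1.4,"claw": 0},
    {"tx": 30,"ty": -46,"tz": 1,"wx": 0,"wy": 0,"wz": 1.4,"claw": 0}
  ]
}}

```text
clock: 5.92
position: [485.7, 272.6, 205.0]
ee_rot: [3.14, -0.002, 1.179]
ft_force: [0.1, 0.5, -0.1]
finger_gap: 85.3
```

{"api": "drive_tool", "payload": {
  "motion": [
    {"tx": 0,"ty": 0,"tz": 0,"wx": 0,"wy": 0,"wz": 0,"claw": 0}
  ]
}}

```text
clock: 6.05
position: [484.6, 274.1, 205.1]
ee_rot: [3.141, -0.002, 1.186]
ft_force: [0.2, -0.4, 0.6]
finger_gap: 85.6
```

```bash
python3 snap.py wrist w5; python3 plan.py 503 325 190 1.18 2
```

```text
[486.  272.5 204.9] [ 3.140e+00 -1.000e-03  1.184e+00] [1.  0.1 0.5] 85.49189792510742 6.1
309.70691628693146 316.1072884971615 200.3000967631185 [[0.927, -0.362, -0.097, 509.857], [-0.375, -0.893, -0.248, 337.147], [0.003, 0.266, -0.964, 340.647], [0.0, 0.0, 0.0, 1.0]]
at [486.  272.5 204.9] [ 3.140e+00 -1.000e-03  1.184e+00] F [1.  0.1 0.5] gap 85.5 t 6.1
step 28.6 deg 0.13
[27.5, -2.0, 7.5] [0.06, -0.04, 0.11]
[27.5, -2.1, 7.5] [0.06, -0.04, 0.11]
```

{"api": "drive_tool", "payload": {
  "motion": [
    {"tx": 27,"ty": -2,"tz": 7,"wx": 0,"wy": 0,"wz": 0,"claw": 0},
    {"tx": 27,"ty": -2,"tz": 7,"wx": 0,"wy": 0,"wz": 0,"claw": 0},
    {"tx": 0,"ty": 0,"tz": 0,"wx": 0,"wy": 0,"wz": 0,"claw": 0}
  ]
}}

```text
clock: 6.48
position: [504.4, 322.3, 188.8]
ee_rot: [-3.141, 0.001, 1.18]
ft_force: [-0.1, -0.7, -0.5]
finger_gap: 85.2
```

```bash
python3 snap.py wrist w6; cat > mos.py <<'E'
import cv2,numpy as np
def crop(im,x,y,w,h,k,g=1.5):
    o=cv2.resize(im[y:y+h,x:x+w],None,fx=k,fy=k,interpolation=cv2.INTER_CUBIC)
    o=np.clip(o.astype(float)*g,0,255).astype(np.uint8)
    for i in range(0,w,10): cv2.line(o,(i*k,0),(i*k,6),(0,0,255),1); cv2.putText(o,str(x+i),(i*k,16),0,.33,(0,0,255),1)
    for i in range(0,h,10): cv2.line(o,(0,i*k),(6,i*k),(0,0,255),1); cv2.putText(o,str(y+i),(8,i*k+4),0,.33,(0,0,255),1)
    return o
def mosaic(out,items):
    M=np.zeros((600,800,3),np.uint8)
    for f,x,y,w,h,k,X,Y in items:
        o=crop(cv2.imread(f"pics/{f}.png"),x,y,w,h,k)[:600-Y,:800-X];M[Y:Y+o.shape[0],X:X+o.shape[1]]=o
    cv2.imwrite(f"pics/{out}.png",M)
E
python3 -c "
from mos import *
mosaic('mos3',[('w5',255,120,130,100,3,0,0),('w6',255,180,130,95,3,0,302),('w4',260,120,130,180,3,400,0)])"
```

```text
[504.3 321.5 189.2] [3.141e+00 1.000e-03 1.179e+00] [-0.2 -0.  -0.4] 85.48718645376553 6.525
309.70691628693146 316.1072884971615 200.3000967631185 [[0.925, -0.367, -0.101, 530.366], [-0.38, -0.89, -0.25, 385.456], [0.002, 0.269, -0.963, 324.091], [0.0, 0.0, 0.0, 1.0]]
```

View pics/mos3.png

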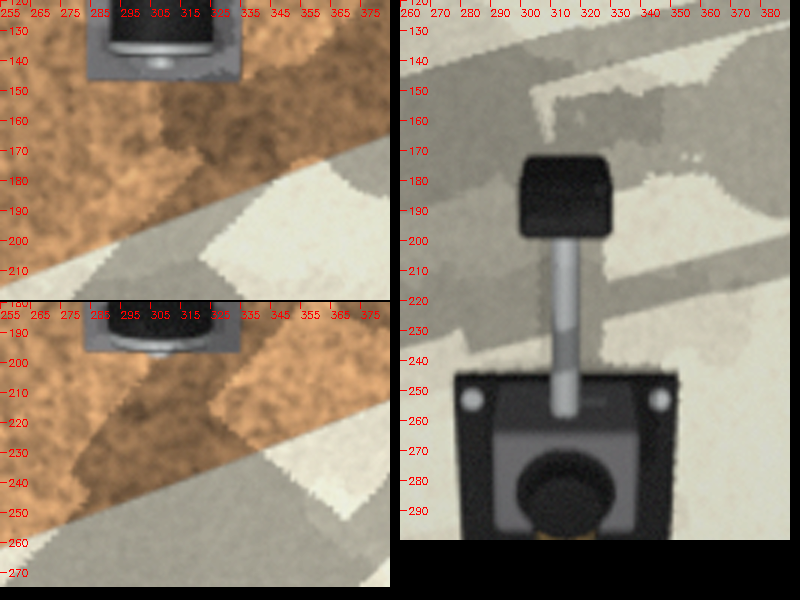

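The slide is out: the handle (315,186) now stands well off the housing in w4, with a long bare rod. My crops cut the cell, so I'll recrop.

```bash
python3 -c "
from mos import *
mosaic('mos4',[('w5',270,50,90,105,5,0,0),('w6',275,100,70,105,5,452,0)])"
```

```text
(no output)
```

View pics/mos4.png

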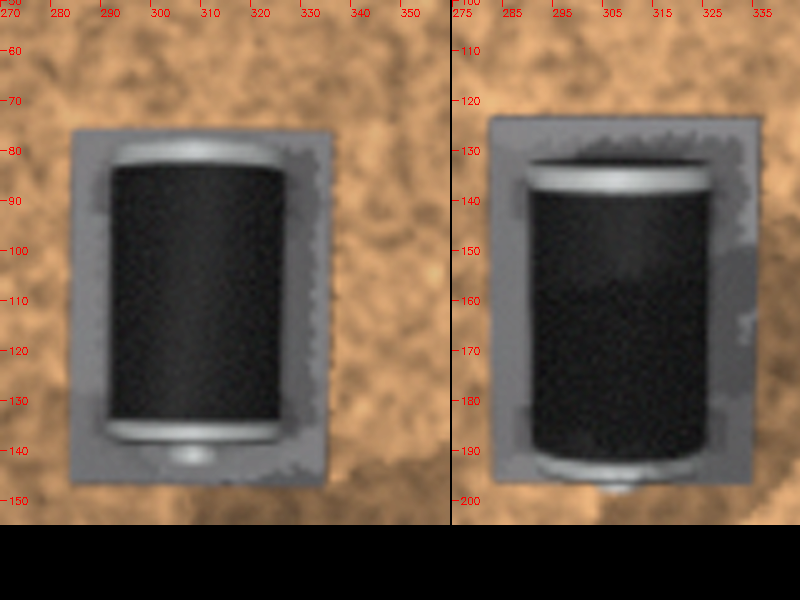

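```bash
python3 - <<'E'
from geo import *
a=dict(np.load("w5.npz"));b=dict(np.load("w6.npz"))
A=dict(TL=(284.6,76),TR=(336.4,76.4),BR=(335,147.2),BL=(283.8,147));B=dict(TL=(282.4,123),TR=(337,123.2),BR=(334.8,196.8),BL=(283.4,196.6))
f=lambda d:np.array([d[k] for k in ("TL","TR","BR","BL")])
L=np.array([[-28,39,5],[28,39,5],[28,-39,5],[-28,-39,5]],float)
x,e=ffit([(a,L,f(A)),(b,L,f(B))],[505,346,-.39,0]);print("stand",x.round(3),e.round(1).tolist())
for k,u,v in (("flat",(309,77.6),(308.4,133.2)),("nubend",(308.8,138),(307.8,195.6))):
    print(k,ftri([(a,np.array(u)),(b,np.array(v))]).round(1))
# ridge fit: cell centre pose, points (0,31,17),(0,-27,17) with z known 34
R=np.array([[0,31,51],[0,-27,51]],float)
x,e=ffit([(a,R,np.array([(309,77.6),(308.8,138)])),(b,R,np.array([(308.4,133.2),(307.8,195.6)]))],[505,346,-.39,0]);print("cell",x.round(3),e.round(1).tolist())
c=dict(np.load("w4.npz"))
h=np.array([596.3,-136.8,-.265,0.])
for s in (0,42): print("handle pred",s,fproj(c,place(h,[[0,152+s,64.]])).round(1))
E
```

```text
stand [ 5.06658e+02  3.44897e+02 -3.99000e-01 -1.89900e+00] [[-0.3, -0.1], [0.1, -0.0], [0.0, 0.3], [-0.0, -0.1], [0.1, 0.1], [-0.1, 0.2], [0.5, -0.1], [-0.1, -0.3]]
flat [518.5 373.7  49.6]
nubend [496.5 321.1  49.2]
cell [ 5.06598e+02  3.45410e+02 -3.97000e-01 -4.27400e+00] [[0.1, 0.0], [-0.4, 0.5], [-0.1, -0.5], [0.4, 0.0]]
handle pred 0 [[314.7 230.7]]
handle pred 42 [[314.5 188.9]]
```

The slide checks out at about 42 mm: the handle is predicted at (314.5,188.9) and seen at about (315,186–189). The cell is at (506.6, 345.2), yaw −0.398. Going to grasp it.

```bash
python3 plan.py 506.6 345.2 25 1.173 4
```

```text
at [504.3 321.5 189.2] [3.141e+00 1.000e-03 1.179e+00] F [-0.2 -0.  -0.4] gap 85.5 t 6.525
step 41.5 deg 0.09
[5.7, -1.7, 41.1] [0.0, 0.02, 0.09]
[5.7, -1.8, 41.1] [0.0, 0.02, 0.09]
[5.7, -1.8, 41.1] [0.0, 0.02, 0.09]
[5.7, -1.8, 41.1] [0.0, 0.02, 0.09]
```

{"api": "drive_tool", "payload": {
  "motion": [
    {"tx": 12,"ty": -3.5,"tz": 34,"wx": 0,"wy": 0,"wz": 0.3,"claw": 20},
    {"tx": 11,"ty": -3.5,"tz": 44,"wx": 0,"wy": 0,"wz": 0,"claw": 20},
    {"tx": 0,"ty": 0,"tz": 44,"wx": 0,"wy": 0,"wz": 0,"claw": 20},
    {"tx": 0,"ty": 0,"tz": 42,"wx": 0,"wy": 0,"wz": 0,"claw": 20},
    {"tx": 0,"ty": 0,"tz": 0,"wx": 0,"wy": 0,"wz": 0,"claw": 20}
  ]
}}

```text
clock: 7.15
position: [503.6, 343.3, 21.6]
ee_rot: [-3.137, 0.008, 1.173]
ft_force: [0.3, -0.7, -0.0]
finger_gap: 78.8
```

{"api": "drive_tool", "payload": {
  "motion": [
    {"tx": 0,"ty": 0,"tz": 0,"wx": 0,"wy": 0,"wz": 0,"claw": 255},
    {"tx": 0,"ty": 0,"tz": 0,"wx": 0,"wy": 0,"wz": 0,"claw": 255},
    {"tx": 0,"ty": 0,"tz": 0,"wx": 0,"wy": 0,"wz": 0,"claw": 255},
    {"tx": 0,"ty": 0,"tz": 0,"wx": 0,"wy": 0,"wz": 0,"claw": 255}
  ],
  "grip_force": 30
}}

```text
clock: 7.65
position: [506.5, 347.4, 28.4]
ee_rot: [3.14, -0.003, 1.175]
ft_force: [-3.9, 0.4, 7.4]
finger_gap: 33.1
```

{"api": "drive_tool", "payload": {
  "motion": [
    {"tx": 0,"ty": 0,"tz": -20,"wx": 0,"wy": 0,"wz": 0,"claw": 255},
    {"tx": 0,"ty": 0,"tz": -40,"wx": 0,"wy": 0,"wz": 0,"claw": 255},
    {"tx": 0,"ty": 0,"tz": -50,"wx": 0,"wy": 0,"wz": 0,"claw": 255},
    {"tx": 0,"ty": 0,"tz": -30,"wx": 0,"wy": 0,"wz": 0,"claw": 255},
    {"tx": 0,"ty": 0,"tz": 0,"wx": 0,"wy": 0,"wz": 0,"claw": 255}
  ]
}}

```text
clock: 8.28
position: [507.9, 347.3, 170.6]
ee_rot: [3.135, -0.007, 1.175]
ft_force: [-0.2, 0.4, -2.5]
finger_gap: 33.1
```

```bash
python3 snap.py wrist w7; python3 plan.py 598.1 -130 150 1.306 10
```

```text
[506.6 346.6 167.2] [ 3.139e+00 -3.000e-03  1.175e+00] [ 0.2  0.8 -1.5] 32.88757635522866 8.325
309.70691628693146 316.1072884971615 200.3000967631185 [[0.923, -0.374, -0.094, 532.936], [-0.385, -0.89, -0.244, 409.629], [0.008, 0.261, -0.965, 306.457], [0.0, 0.0, 0.0, 1.0]]
at [506.6 346.6 167.2] [ 3.139e+00 -3.000e-03  1.175e+00] F [ 0.2  0.8 -1.5] gap 32.9 t 8.325
step 48.6 deg 0.75
[-40.4, 26.8, 1.7] [0.02, -0.02, -0.75]
[-40.8, 26.3, 1.7] [0.02, -0.02, -0.75]
[-41.1, 25.8, 1.7] [0.02, -0.02, -0.75]
[-41.5, 25.2, 1.7] [0.02, -0.02, -0.75]
[-41.8, 24.7, 1.7] [0.02, -0.02, -0.75]
[-42.1, 24.1, 1.7] [0.02, -0.02, -0.75]
[-42.4, 23.6, 1.7] [0.02, -0.02, -0.75]
[-42.7, 23.0, 1.7] [0.02, -0.02, -0.75]
[-43.0, 22.4, 1.7] [0.02, -0.02, -0.75]
[-43.3, 21.9, 1.7] [0.02, -0.02, -0.75]
```

{"api": "drive_tool", "payload": {
  "motion": [
    {"tx": -40.5,"ty": 27,"tz": 1.5,"wx": 0,"wy": 0,"wz": -0.75,"claw": 255},
    {"tx": -41,"ty": 26,"tz": 1.5,"wx": 0,"wy": 0,"wz": -0.75,"claw": 255},
    {"tx": -41,"ty": 26,"tz": 1.5,"wx": 0,"wy": 0,"wz": -0.75,"claw": 255},
    {"tx": -41.5,"ty": 25,"tz": 1.5,"wx": 0,"wy": 0,"wz": -0.75,"claw": 255},
    {"tx": -42,"ty": 25,"tz": 1.5,"wx": 0,"wy": 0,"wz": -0.75,"claw": 255}
  ]
}}

```text
clock: 8.95
position: [550.3, 105.8, 154.9]
ee_rot: [-3.137, 0.002, 1.241]
ft_force: [0.2, -0.1, -1.2]
finger_gap: 32.8
```

{"api": "drive_tool", "payload": {
  "motion": [
    {"tx": -42,"ty": 24,"tz": 1.5,"wx": 0,"wy": 0,"wz": -0.75,"claw": 255},
    {"tx": -42.5,"ty": 23.5,"tz": 1.5,"wx": 0,"wy": 0,"wz": -0.75,"claw": 255},
    {"tx": -42.5,"ty": 23,"tz": 1.5,"wx": 0,"wy": 0,"wz": -0.75,"claw": 255},
    {"tx": -43,"ty": 22.5,"tz": 1.5,"wx": 0,"wy": 0,"wz": -0.75,"claw": 255},
    {"tx": -43,"ty": 22,"tz": 1.5,"wx": 0,"wy": 0,"wz": -0.75,"claw": 255}
  ]
}}

```text
clock: 9.57
position: [596.2, -131.4, 147.2]
ee_rot: [-3.137, -0.0, 1.306]
ft_force: [0.7, -0.6, -2.0]
finger_gap: 33.0
```

{"api": "drive_tool", "payload": {
  "motion": [
    {"tx": 0,"ty": 0,"tz": 40,"wx": 0,"wy": 0,"wz": 0,"claw": 255},
    {"tx": 0,"ty": 0,"tz": 0,"wx": 0,"wy": 0,"wz": 0,"claw": 255},
    {"tx": 0,"ty": 0,"tz": 0,"wx": 0,"wy": 0,"wz": 0,"claw": 255}
  ]
}}

```text
clock: 9.95
position: [597.0, -129.5, 109.6]
ee_rot: [-3.14, -0.0, 1.306]
ft_force: [0.5, -0.4, -1.4]
finger_gap: 32.9
```

```bash
python3 snap.py wrist w8; python3 plan.py 598.1 -130 80 1.306 2;python3 -c "
from mos import *
mosaic('mos5',[('w8',255,60,130,195,3,0,0),('w7',255,185,130,120,3,400,0)])"
```

```text
[ 597.8 -129.6  111. ] [3.141 0.    1.307] [ 0.8  0.3 -1.1] 32.78852406933185 10.0
309.70691628693146 316.1072884971615 200.3000967631185 [[0.965, -0.251, -0.07, 615.001], [-0.261, -0.93, -0.259, -63.766], [-0.0, 0.269, -0.963, 245.009], [0.0, 0.0, 0.0, 1.0]]
at [ 597.8 -129.6  111. ] [3.141 0.    1.307] F [ 0.8  0.3 -1.1] gap 32.8 t 10.0
step 15.5 deg 0.02
[-0.2, 0.2, 15.5] [0.02, 0.0, 0.02]
[-0.2, 0.2, 15.5] [0.02, 0.0, 0.02]
```

View pics/mos5.png

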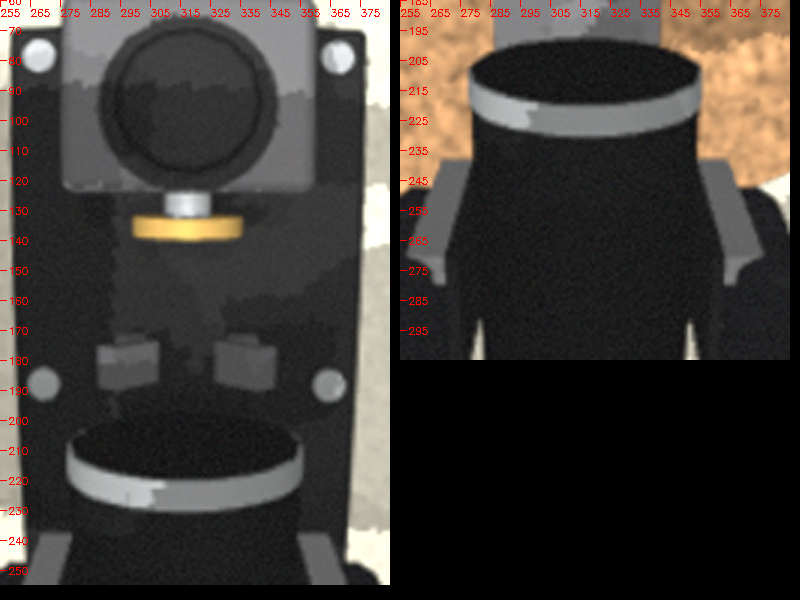

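```bash
python3 - <<'E'
from geo import *
c=dict(np.load("w8.npz"))
h=np.array([596.3,-136.8,-.265,0.])
print("pred button,disc face top,screws",fproj(c,place(h,[[0,88,70.],[0,61,50]])).round(1))
def ray(c,u,z):
    d=np.array(u)-[c["cx"],c["cy"]];r=np.linalg.norm(d);th=r/c["fx"];v=np.array([*(d/r*np.sin(th)),np.cos(th)])
    T=c["cam_to_world"];v=T[:3,:3]@v;return T[:3,3]+v*(z-T[2,3])/v[2]
def loc(P):
    q=P-np.array([h[0],h[1],0]);cc,s=np.cos(h[2]),np.sin(h[2]);return np.array([cc*q[0]+s*q[1],-s*q[0]+cc*q[1],q[2]])
for z in (130,133.6): print("flat ridge local",loc(ray(c,(316.3,220),z)).round(1), "tool local",loc(np.array([597.8,-129.6,111])).round(1))
for u in ((277,220),(356,217)): pass
print("rim edges at axis z", loc(ray(c,(277,211),116.6)).round(1),loc(ray(c,(356,211),116.6)).round(1))
print("button",loc(ray(c,(318,92.3),70)).round(1),"disc",loc(ray(c,(317.7,133),50)).round(1))
for nm,u in (("sTL",(267.5,78.3)),("sTR",(368,79)),("sML",(269.3,188)),("sMR",(364.7,188))): print(nm,loc(ray(c,u,12)).round(1))
E
```

```text
pred button,disc face top,screws [[318.1  93.8]
 [317.9 138.9]]
flat ridge local [ -1.   35.3 130. ] tool local [ -0.4   7.3 111. ]
flat ridge local [ -1.   36.5 133.6] tool local [ -0.4   7.3 111. ]
rim edges at axis z [-18.2  34.7 116.6] [ 16.4  34.7 116.6]
button [-0.1 88.9 70. ] disc [-0.1 64.7 50. ]
sTL [-37.4 104.7  12. ]
sTR [ 37.5 104.3  12. ]
sML [-37.5  20.3  12. ]
sMR [36.8 20.4 12. ]
```

The flat end of the cell is at holder y≈36, so its centre is at about +5. It is 1 mm to the side, so I'll correct by 0.7 mm and lower.

{"api": "drive_tool", "payload": {
  "motion": [
    {"tx": 0,"ty": 0.7,"tz": 30,"wx": 0,"wy": 0,"wz": 0,"claw": 255},
    {"tx": 0,"ty": 0,"tz": 24,"wx": 0,"wy": 0,"wz": 0,"claw": 255},
    {"tx": 0,"ty": 0,"tz": 12,"wx": 0,"wy": 0,"wz": 0,"claw": 255},
    {"tx": 0,"ty": 0,"tz": 4,"wx": 0,"wy": 0,"wz": 0,"claw": 255},
    {"tx": 0,"ty": 0,"tz": 0,"wx": 0,"wy": 0,"wz": 0,"claw": 255}
  ]
}}

```text
clock: 10.62
position: [598.9, -130.4, 41.4]
ee_rot: [3.14, 0.0, 1.306]
ft_force: [0.1, 0.1, -1.2]
finger_gap: 33.4
```

{"api": "drive_tool", "payload": {
  "motion": [
    {"tx": 0,"ty": 0,"tz": 2,"wx": 0,"wy": 0,"wz": 0,"claw": 255},
    {"tx": 0,"ty": 0,"tz": 2,"wx": 0,"wy": 0,"wz": 0,"claw": 255},
    {"tx": 0,"ty": 0,"tz": 0,"wx": 0,"wy": 0,"wz": 0,"claw": 255}
  ]
}}

```text
clock: 11.0
position: [598.2, -130.4, 36.4]
ee_rot: [3.142, 0.0, 1.305]
ft_force: [0.4, 0.2, -1.8]
finger_gap: 33.0
```

{"api": "drive_tool", "payload": {
  "motion": [
    {"tx": 0,"ty": 0,"tz": 1.5,"wx": 0,"wy": 0,"wz": 0,"claw": 255},
    {"tx": 0,"ty": 0,"tz": 1.5,"wx": 0,"wy": 0,"wz": 0,"claw": 255},
    {"tx": 0,"ty": 0,"tz": 0,"wx": 0,"wy": 0,"wz": 0,"claw": 255}
  ]
}}

```text
clock: 11.38
position: [598.2, -130.4, 33.9]
ee_rot: [3.141, 0.0, 1.306]
ft_force: [-1.6, -0.4, 1.5]
finger_gap: 32.8
```

{"api": "drive_tool", "payload": {
  "motion": [
    {"tx": 0,"ty": 0,"tz": 1,"wx": 0,"wy": 0,"wz": 0,"claw": 255},
    {"tx": 0,"ty": 0,"tz": 0,"wx": 0,"wy": 0,"wz": 0,"claw": 255},
    {"tx": 0,"ty": 0,"tz": 0,"wx": 0,"wy": 0,"wz": 0,"claw": 255}
  ]
}}

```text
clock: 11.75
position: [598.3, -130.4, 33.8]
ee_rot: [3.141, 0.0, 1.306]
ft_force: [-4.5, 1.2, 5.8]
finger_gap: 32.9
```

Seated: Fz went from −1.8 to +5.8 N with the TCP stopped at 33.8. Release and rise.

{"api": "drive_tool", "payload": {
  "motion": [
    {"tx": 0,"ty": 0,"tz": -0.7,"wx": 0,"wy": 0,"wz": 0,"claw": 255},
    {"tx": 0,"ty": 0,"tz": 0,"wx": 0,"wy": 0,"wz": 0,"claw": 130},
    {"tx": 0,"ty": 0,"tz": 0,"wx": 0,"wy": 0,"wz": 0,"claw": 100},
    {"tx": 0,"ty": 0,"tz": 0,"wx": 0,"wy": 0,"wz": 0,"claw": 80},
    {"tx": 0,"ty": 0,"tz": 0,"wx": 0,"wy": 0,"wz": 0,"claw": 70}
  ]
}}

```text
clock: 12.38
position: [598.2, -130.4, 32.8]
ee_rot: [-3.141, 0.0, 1.305]
ft_force: [0.6, 0.9, -0.8]
finger_gap: 62.1
```

{"api": "drive_tool", "payload": {
  "motion": [
    {"tx": 0,"ty": 0,"tz": -5,"wx": 0,"wy": 0,"wz": 0,"claw": 70},
    {"tx": 0,"ty": 0,"tz": -20,"wx": 0,"wy": 0,"wz": 0,"claw": 70},
    {"tx": 0,"ty": 0,"tz": -40,"wx": 0,"wy": 0,"wz": 0,"claw": 70},
    {"tx": 0,"ty": 0,"tz": -40,"wx": 0,"wy": 0,"wz": 0,"claw": 70},
    {"tx": 0,"ty": 0,"tz": 0,"wx": 0,"wy": 0,"wz": 0,"claw": 70}
  ]
}}

```text
clock: 13.0
position: [601.3, -131.3, 145.2]
ee_rot: [3.129, 0.001, 1.306]
ft_force: [0.4, 0.5, 1.0]
finger_gap: 61.9
```

```bash
python3 plan.py 580 -190 170 1.306 2
```

```text
at [ 601.3 -131.3  145.2] [3.129e+00 1.000e-03 1.306e+00] F [0.4 0.5 1. ] gap 61.9 t 13.0
step 33.6 deg 0.36
[-31.1, -2.4, -12.4] [0.36, 0.02, -0.01]
[-31.1, -2.5, -12.4] [0.36, 0.02, -0.01]
```

{"api": "drive_tool", "payload": {
  "motion": [
    {"tx": -30,"ty": 0,"tz": -10,"wx": 0,"wy": 0,"wz": 0,"claw": 70},
    {"tx": -30,"ty": 0,"tz": -10,"wx": 0,"wy": 0,"wz": 0,"claw": 70},
    {"tx": 0,"ty": 0,"tz": 0,"wx": 0,"wy": 0,"wz": 0,"claw": 70},
    {"tx": 0,"ty": 0,"tz": 0,"wx": 0,"wy": 0,"wz": 0,"claw": 255}
  ]
}}

```text
clock: 13.5
position: [582.3, -187.7, 157.6]
ee_rot: [-3.141, -0.001, 1.305]
ft_force: [-0.0, 0.2, -0.3]
finger_gap: 45.0
```

```bash
python3 snap.py wrist w9; python3 -c "
from mos import *
mosaic('mos6',[('w9',250,20,135,200,3,0,0)])"
```

```text
[ 582.3 -187.4  157.4] [-3.141e+00 -1.000e-03  1.306e+00] [ 0.3  0.2 -0. ] 37.81453465889242 13.55
309.70691628693146 316.1072884971615 200.3000967631185 [[0.965, -0.252, -0.069, 600.13], [-0.262, -0.93, -0.259, -122.016], [0.001, 0.268, -0.963, 293.085], [0.0, 0.0, 0.0, 1.0]]
```

View pics/mos6.png

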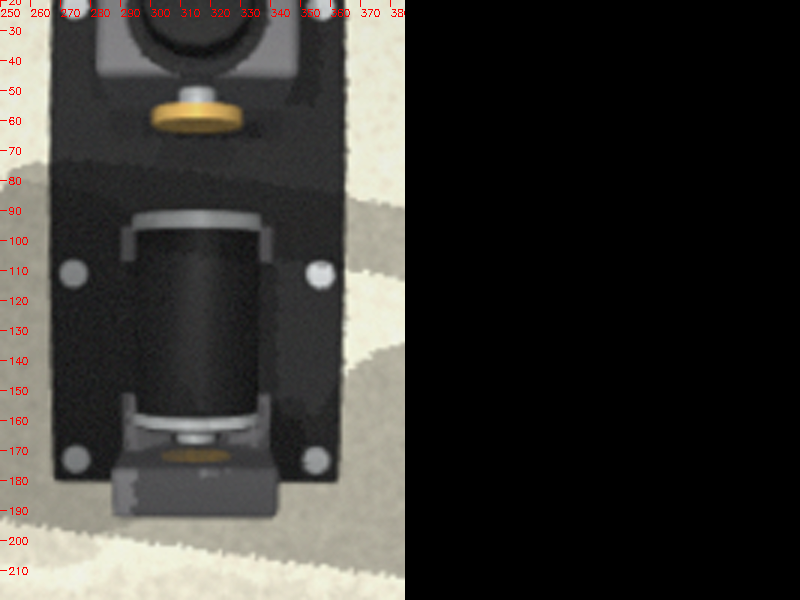

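The cell (315,125) lies straight between both flank pairs, nub at the fixed block, with the disc (315,58) clear. Now the catch, with a shut gripper.

{"api": "drive_tool", "payload": {
  "motion": [
    {"tx": 47,"ty": 0,"tz": 10,"wx": 0,"wy": 0,"wz": 0,"claw": 255},
    {"tx": 47,"ty": 0,"tz": 20,"wx": 0,"wy": 0,"wz": 0,"claw": 255},
    {"tx": 46,"ty": 0,"tz": 27,"wx": 0,"wy": 0,"wz": 0,"claw": 255},
    {"tx": 0,"ty": 0,"tz": 0,"wx": 0,"wy": 0,"wz": 0,"claw": 255},
    {"tx": 0,"ty": 0,"tz": 0,"wx": 0,"wy": 0,"wz": 0,"claw": 255}
  ]
}}

```text
clock: 14.18
position: [619.1, -52.7, 100.8]
ee_rot: [-3.141, 0.001, 1.307]
ft_force: [0.4, 0.1, 1.3]
finger_gap: -0.2
```

```bash
python3 plan.py 619.4 -51.9 82 1.306 1
```

```text
at [619.1 -52.7 100.8] [-3.141e+00  1.000e-03  1.307e+00] F [0.4 0.1 1.3] gap -0.2 t 14.175
step 18.9 deg 0.07
[0.8, 0.1, 18.8] [-0.02, 0.04, 0.05]
```

{"api": "drive_tool", "payload": {
  "motion": [
    {"tx": 0.5,"ty": 0,"tz": 18,"wx": 0,"wy": 0,"wz": 0,"claw": 255},
    {"tx": 0,"ty": 0,"tz": 5,"wx": 0,"wy": 0,"wz": 0,"claw": 255},
    {"tx": 0,"ty": 0,"tz": 5,"wx": 0,"wy": 0,"wz": 0,"claw": 255},
    {"tx": 0,"ty": 0,"tz": 5,"wx": 0,"wy": 0,"wz": 0,"claw": 255},
    {"tx": 0,"ty": 0,"tz": 0,"wx": 0,"wy": 0,"wz": 0,"claw": 255}
  ]
}}

```text
clock: 14.8
position: [619.4, -53.3, 67.7]
ee_rot: [3.141, 0.001, 1.305]
ft_force: [-0.6, -0.8, 2.7]
finger_gap: 0.3
```

{"api": "drive_tool", "payload": {
  "motion": [
    {"tx": 0,"ty": 0,"tz": 2,"wx": 0,"wy": 0,"wz": 0,"claw": 255},
    {"tx": 0,"ty": 0,"tz": 1,"wx": 0,"wy": 0,"wz": 0,"claw": 255},
    {"tx": 0,"ty": 0,"tz": 0,"wx": 0,"wy": 0,"wz": 0,"claw": 255},
    {"tx": 0,"ty": 0,"tz": 0,"wx": 0,"wy": 0,"wz": 0,"claw": 255}
  ]
}}

```text
clock: 15.3
position: [619.5, -52.8, 65.2]
ee_rot: [3.141, 0.0, 1.306]
ft_force: [-0.4, -1.4, 2.8]
finger_gap: 0.1
```

{"api": "drive_tool", "payload": {
  "motion": [
    {"tx": 0,"ty": 0,"tz": -10,"wx": 0,"wy": 0,"wz": 0,"claw": 255},
    {"tx": 0,"ty": 0,"tz": -30,"wx": 0,"wy": 0,"wz": 0,"claw": 255},
    {"tx": -40,"ty": 0,"tz": -40,"wx": 0,"wy": 0,"wz": 0,"claw": 255},
    {"tx": -50,"ty": 0,"tz": -20,"wx": 0,"wy": 0,"wz": 0,"claw": 255},
    {"tx": -50,"ty": 0,"tz": 0,"wx": 0,"wy": 0,"wz": 0,"claw": 255}
  ]
}}

```text
clock: 15.92
position: [583.6, -188.6, 168.5]
ee_rot: [3.136, -0.0, 1.307]
ft_force: [0.7, -1.0, 0.1]
finger_gap: 0.0
```

{"api": "drive_tool", "payload": {
  "motion": [
    {"tx": 0,"ty": 0,"tz": 0,"wx": 0,"wy": 0,"wz": 0,"claw": 255},
    {"tx": 0,"ty": 0,"tz": 0,"wx": 0,"wy": 0,"wz": 0,"claw": 255}
  ]
}}

```text
clock: 16.18
position: [582.5, -187.0, 164.8]
ee_rot: [-3.141, -0.001, 1.305]
ft_force: [-0.6, -0.3, -0.3]
finger_gap: -0.2
```

```bash
python3 snap.py wrist w10; python3 -c "
from mos import *
mosaic('mos7',[('w10',240,0,150,200,3,0,0)])"
```

```text
[ 582.6 -186.6  164.7] [-3.141e+00 -1.000e-03  1.306e+00] [-0.6  0.7 -0.4] -0.13968904613649386 16.225
309.70691628693146 316.1072884971615 200.3000967631185 [[0.965, -0.252, -0.069, 600.318], [-0.262, -0.93, -0.258, -121.424], [0.001, 0.267, -0.964, 300.274], [0.0, 0.0, 0.0, 1.0]]
```

View pics/mos7.png

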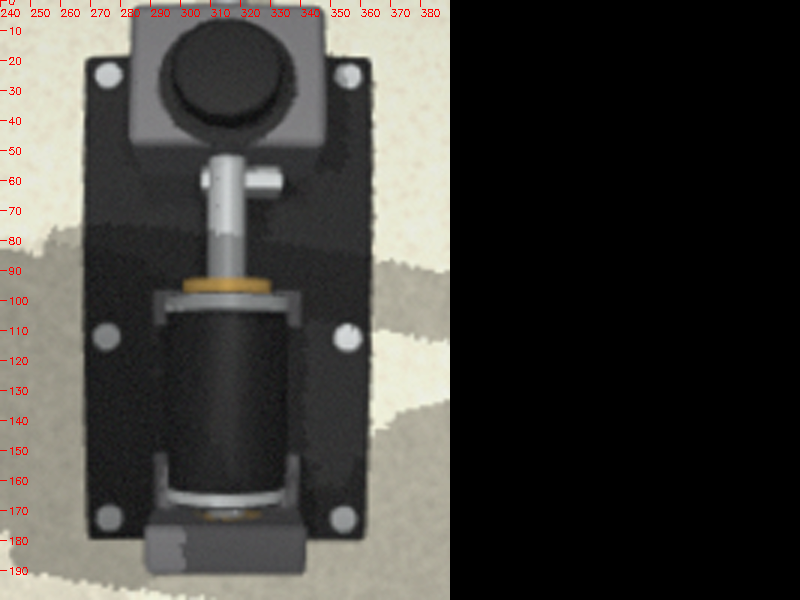

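The brass disc (315,95) is on the flat end, the nub is against the fixed contact (316,171), the button is up at (315,25), and the gripper is clear. Handing in.

```bash
python3 -c "
from plant import r
print(r.hand_in())"
```

```text
the job is handed in; nothing more can be done
None
```

The large cell is loaded in the holder, held between the two contacts, and I handed the job in at about 16 s of the 53 s allowed.

**What I did**
- I pulled the slide by its handle to its stop: the tool stopped moving at about 46 mm while the force rose. After I let go, the wrist view put the handle at about 42 mm out, so the catch was holding it.
- I took the large cell from its stand and lowered it into the cradle until the wrist force showed contact. It lay about 5 mm to +y of the held position, with its nub towards the fixed block. I then released it.
- I pressed the catch button about 12 mm down and moved clear.

**Last checks**
- The final wrist picture shows the brass disc on the cell's flat end and the nub against the fixed contact. The cell is straight between both pairs of flanks and the button looks up.
- The wrist force was about 0 and the gripper was clear of everything.
- I judged the final slide value and the button height from the picture, without measuring them. I did not look again at the small cell or the other desk things, but no move touched them.

**What disagreed or failed**
- The first move calls were refused because each row needs all its keys. Nothing moved.
- Heights from the cameras came out low, by about 4 mm at the handle top and 2 mm at the cell. The button read 14 mm low, probably because I misread its edge. I used the text's heights there.

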